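# Park a bushing at the top of the sloped gutter and bolt it in

### The arm

A 7-joint arm with a two-finger parallel gripper is mounted at the origin on the work surface. World frame = base frame: x ahead of the robot, y to its left, z up, the work surface at z = 0. Lengths are in m, angles in rad, forces in N, time in s.
With the tool pointing down it reaches from about 0.425 to 0.95 m from the base axis. Payload 16.7 kg.
Tool frame: the origin (TCP) lies on the mounting face of the last link; the fingertips stand 199 mm ahead of it and the grasp point (between the pads) lies 180 mm ahead of it; z points along the fingers, y is the line along which they close (so a half turn about z gives the same grasp; the last joint's range is limited). The gripper opens to 94 mm and grips with 3 to 60 N. Pads are 16 mm wide; open, the fingers measure 119 mm over their backs; the gripper's body (75 mm by 177 mm) begins 78 mm behind the grasp point.
Start: joints at [1.159, 0.426, 0.074, 1.606, -0.034, 1.111, -0.067], TCP at [0.175, -0.652, 0.405] pointing down, gripper open.
Joint ranges: [-2.85, 2.85], [-0.5, 2.14], [-1.23, 1.37], [0.21, 2.46], [-1.02, 4.16], [0.16, 2.05], [-2.73, 2.73]. Speed limits (rad/s): [1.89, 1.89, 2.39, 2.39, 3.01, 3.01, 3.01].

### API

Orientations are given as a unit quaternion [w, x, y, z].
In Python, from cell import bot gives the robot as it stands.
- The arm moves only by the tool carry_out, never from a script. Its argument "plan" is a list of rows, each a list of 3 entries, a list of its own where there are three numbers: the shift along the world's x, y, z in units of 60 mm (1.0 is 60 mm), then the turn about the world's z in units of 5 degrees (1.0 is 5 degrees), then the closure, from 0 (fully open) to 1 (shut). In form: [[[dx, dy, dz], turn, hand], ...]. A call has 1 to 20 rows; each row shifts and turns the commanded pose from where the row before left it; what a row does not reach is not made up. A row lasts 1/8 s, in which the tool goes at most 62.5 mm and 10.7 degrees, less where a joint would pass 70% of its speed; a pose out of reach is approached as far as the arm can. A call is refused whole if a number of a shift passes 1 or a number of a turn 1, either way. A call with a gripper value outside its range is refused whole. The fingers move at their own pace and stop on an object; "grip_force" is the grip in N (left out, the last holds). Time passes only in rows, so rows that do not move let the fingers close. It gives the time, the measured TCP pose, the force, the opening and the grip force at its end, in the units of the state.
- bot.state(): the state, without advancing time (a new reading comes with each control period).
- bot.camera(name): name is "side" or "top"; returns a dict with "pixels" (480x640x3 uint8, blue, green, red), "fx", "fy", "cx", "cy" (pixels), "k1" (the pictures are not rectified: a ray, as slopes to the right and down, at radius r is drawn at 1 + k1 r^2 times it, then the intrinsics apply), "extrinsics" (4x4, takes a point from world to camera coordinates). Camera axes: x right, y up, looking along -z (the intrinsics and any distortion apply to the point x, -y, -z); pixel columns grow to the right and rows downward; lengths in m; the calibration is good to about 2 mm. A picture is of the moment at which its call begins. There is no depth.
- bot.sign_off(): hands the job in; it is judged then, once.
The state is a dict: "clock": time; "joint_positions": joint angles; "joint_velocities": joint speeds; "effort": joint torques, N m; "ee_pos": TCP position; "tcp_rot": TCP orientation; "force": force on the tool from outside, world axes, zero at the start; "wrist_torque": the same for the moment, N m; "width": finger opening in m; "gripper_force": force on a finger pad.
Only numpy, scipy, OpenCV 4.12 (cv2) and the standard library are available. Lean on these libraries where they do the work, as an engineer would, in place of code of your own. Each camera call takes 0.05 s, during which the arm holds its last target. There are 200 camera calls.

### The job

With the fingertips, push the steel bushing that lies at the foot of the sloped gutter up the gutter and over the low ridge near its top, so that it rests in the seat between the ridge and the upper stop and does not roll back. Then push the little bolt by its upright post all the way across the gutter, behind the bushing. Only push: do not lift the bushing out of the gutter or flick it up, leave everything else on the bench where it is, and finish with the hand clear.

Things in the scene. Friction and masses are not known exactly. Their poses are not given: they have to be found in the camera images.
- gutter: fixed aluminium gutter on feet, 325 mm long, 60 mm wide inside, 3 mm walls 14 mm above its floor. Origin on the bench under its middle; y level along it to the high end, x across it (away from the robot), z up. Its floor, 55 mm up at the middle, climbs 6 degrees towards +y. At y = -154 mm a round lip 12 mm high holds the bushing; at y = +96 mm a ridge 3 mm high; at +136 mm a stop plate 32 mm high
- seat (a point): point on the gutter floor, midway between the walls, under the centre of the bushing when it rests in the seat, leaning back on the ridge. y points up along the sloping floor, x across like the gutter's x, z square to the floor. Here the ridge's crest is at y = -13 mm, the stop's face at +27 mm (5 mm of play), the seated bushing's centre at z = 22 mm, at the start at y = -240 mm
- bushing: plain oiled, slippery steel bushing, a round sleeve 44 mm in diameter, 54 mm long, 24 mm bore, 0.2 to 0.42 kg, lying across the gutter at its foot against the lip; it rolls freely and rolls back if let go before the ridge. Origin in its middle, x is its axis of revolution (y and z turn as it rolls)
- bolt (a joint): travel of the sliding bolt, m: 0 drawn back clear of the gutter (starts at 0 to 0.012), 0.056 fully across, at its end stop. Slides to the gutter's -x, friction 1.5 N, stays where left. A steel bar 10 mm wide, 18.5 to 26.5 mm above the floor, 32 mm downhill of the seat point, in a guide on the far (+x) side that is no higher than the bar and ends 97 mm from the gutter's middle line
- bolt_post (a point): centre of the top of the bolt's upright post, 12 mm in diameter, standing 34 mm above the bar, square to the gutter floor; it moves with the bolt, from 88 mm from the gutter's middle line (bolt at 0) to 32 mm (bolt at 0.056)
- spare: spare steel bushing, same as the one in the gutter, standing on end near the gutter; bystander, origin under its centre
- jar: white plastic jar with a lid, 56 mm wide, 70 mm tall, beyond the gutter; bystander, origin under its centre
- gauge: steel plug gauge standing upright, 14 mm pin with a 22 mm head, about 55 mm tall, on the robot's side of the gutter; bystander, origin under its centre
- wrench: steel wrench, 170 mm long, lying on the bench to the right; bystander
- bottle: white bottle with a cap, 64 mm wide, 160 mm tall, to the right; bystander, origin under its centre
- brush: brush, 200 mm long, lying on the bench to the left; bystander
Mind the look-alikes: they are no part of the job. Leave any blue or red look-alike of the bushing alone.

How it is judged:
On the way, in this order (a step that is already met when the one before it is completed fails the run):
1. the bushing lies in the seat between the ridge and the upper stop (y of bushing in the frame of seat between -0.005 and 0.009 m and z of bushing in the frame of seat between 0.018 and 0.026 m and x of bushing in the frame of seat between -0.008 and 0.008 m and angle between the x axis of bushing and the x axis of seat, either way round below 0.2 rad), for 0.2 s.
2. the bolt is pushed fully across behind the bushing (value of joint bolt above 0.05 m), for 0.2 s.
At the end, for the whole second after the job is handed in: The bushing lies at rest across the gutter in the seat between ridge and upper stop (centre from 5 mm downhill to 9 mm uphill of the seat point, on the floor within 4 mm), and the bolt is across the gutter behind it, within 6 mm of its full 56 mm travel (all of step 1 and linear speed of bushing below 0.02 m/s and value of joint bolt above 0.05 m); the robot touches nothing.
It fails at once if the bushing is lifted more than about 1.4 cm off the gutter floor (z of bushing in the frame of seat above 0.036 m).
It fails at once if the bushing is flicked (faster than 0.6 m/s) (linear speed of bushing above 0.6 m/s).
It fails at once if a bystander is moved by more than 30 mm (distance of any of spare, jar, gauge, wrench, bottle, brush from where it was at the start of the episode above 0.03 m).
It also fails if it takes over 58 s, if anything falls off the work surface, if the arm or the gripper's body presses on something with over 40 N, if the wrist force passes 120 N, or if a joint passes its speed limit or range.

## Working session

There is one attempt and no reset: what is moved stays moved. The work goes in short steps, Python scripts to look and compute and a tool call to move; the robot and the scene stay as the last step left them, time stands still between calls to the robot, and variables do not carry over. Pictures are saved under pics/ and viewed, at most 10 in all, crops included, and the job is handed in when it is done.

Besides the shell and the picture viewer there is one more tool, called after "Call:" as name(argument=value, ...), one argument or row to a line, values as JSON. carry_out: Moves the arm, as the interface text tells. Its arguments: {"type":"object","properties":{"plan":{"type":"array"},"grip_force":{"type":"number"}},"required":["plan"]}

```bash
ls; mkdir -p pics
python3 - <<'E'
from cell import bot
import cv2,pickle
s=bot.state();print({k:s[k] for k in('clock','ee_pos','tcp_rot','force','width')})
for n in('side','top'):
    c=bot.camera(n);pickle.dump(c,open(f'{n}0.pkl','wb'));cv2.imwrite(f'pics/{n}0.png',c['pixels'])
    print(n,c['fx'],c['fy'],c['cx'],c['cy'],c['k1'],c['extrinsics'])
E
```

```text
pics
{'clock': 0.0, 'ee_pos': array([ 0.17528195, -0.65166054,  0.4039774 ]), 'tcp_rot': array([-6.23752112e-04,  9.91381671e-01,  1.31003730e-01, -1.27991361e-04]), 'force': array([-0.84519036,  0.82727041,  0.33881593]), 'width': 0.09400002945921454}
side 571.7908575505817 571.7908575505817 310.53556578108385 242.16267111583616 -0.1009351238322194 [[-0.84635169 -0.53248026 -0.0123932   0.44633573]
 [ 0.32822334 -0.53973781  0.77521128 -0.25476976]
 [-0.41947378  0.65203364  0.63158046 -1.06260045]
 [ 0.          0.          0.          1.        ]]
top 600.7595341419952 600.7595341419952 322.6585031365334 236.1742368759676 -0.1903925209599863 [[-1.84956550e-03 -9.99973713e-01  7.01089589e-03  1.04179959e-03]
 [ 9.97531722e-01 -1.35284129e-03  7.02042281e-02 -5.29495811e-01]
 [-7.01928980e-02  7.12343836e-03  9.97508002e-01 -1.78880244e+00]
 [ 0.00000000e+00  0.00000000e+00  0.00000000e+00  1.00000000e+00]]
```

View pics/top0.png

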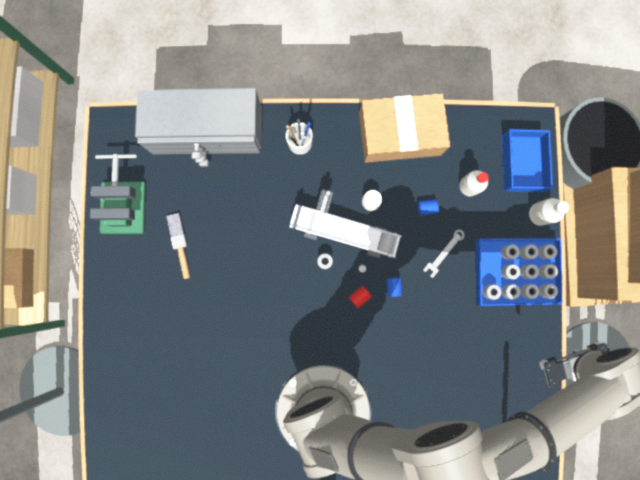

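View pics/side0.png

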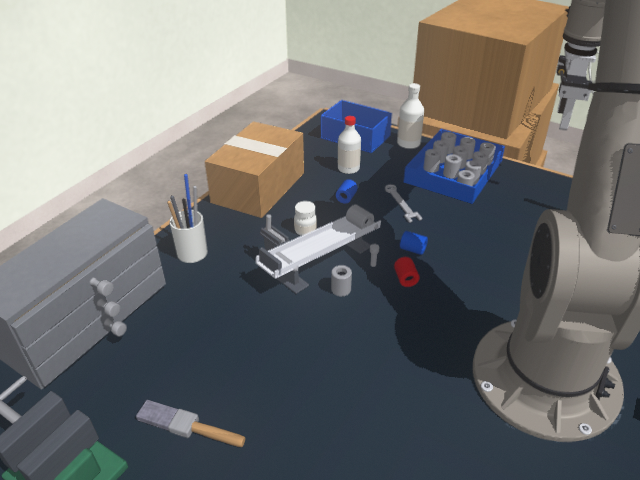

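The top view shows the gutter from its foot, with the grey bushing, at (388,242) up to its high end at (297,216). The bolt post is near (326,196). 

Candidates for the bushing:
- grey one lying in the gutter at top (388,242), side (360,215): this is the one
- spare, standing, at top (325,261)
- blue ones at (428,207) and (395,287)
- red one at (360,296)
- grey ones in the tray near (520,270)

I'll check the choice in a close crop.

```bash
cat > h.py <<'E'
import numpy as np,cv2,pickle
def K(c): return np.array([[c['fx'],0,c['cx']],[0,c['fy'],c['cy']],[0,0,1.]]),np.array([c['k1'],0,0,0,0.])
F=np.diag([1.,-1,-1])
def proj(c,P):
    E=c['extrinsics'];X=(F@(E[:3,:3]@np.atleast_2d(P).T+E[:3,3:])).T
    return cv2.projectPoints(X,np.zeros(3),np.zeros(3),*K(c))[0][:,0]
def ray(c,uv):
    k,d=K(c);p=cv2.undistortPoints(np.array([[uv]],float),k,d)[0,0]
    E=c['extrinsics'];R=E[:3,:3]
    return -R.T@E[:3,3],R.T@F@np.array([p[0],p[1],1.])
def onz(c,uv,z):
    o,d=ray(c,uv);return o+d*(z-o[2])/d[2]
def two(c1,p1,c2,p2):
    o1,d1=ray(c1,p1);o2,d2=ray(c2,p2)
    t=np.linalg.lstsq(np.c_[d1,-d2],o2-o1,rcond=None)[0]
    a,b=o1+t[0]*d1,o2+t[1]*d2
    return (a+b)/2,np.linalg.norm(a-b)
E
python3 - <<'E'
import pickle,cv2,numpy as np
t=pickle.load(open('top0.pkl','rb'))['pixels'];s=pickle.load(open('side0.pkl','rb'))['pixels']
a=cv2.resize(t[180:280,280:413],(800,600),interpolation=3)
b=cv2.resize(s[190:300,245:391],(800,600),interpolation=3)
cv2.imwrite('pics/tc.png',a);cv2.imwrite('pics/sc.png',b)
E
```

```text
(no output)
```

View pics/tc.png

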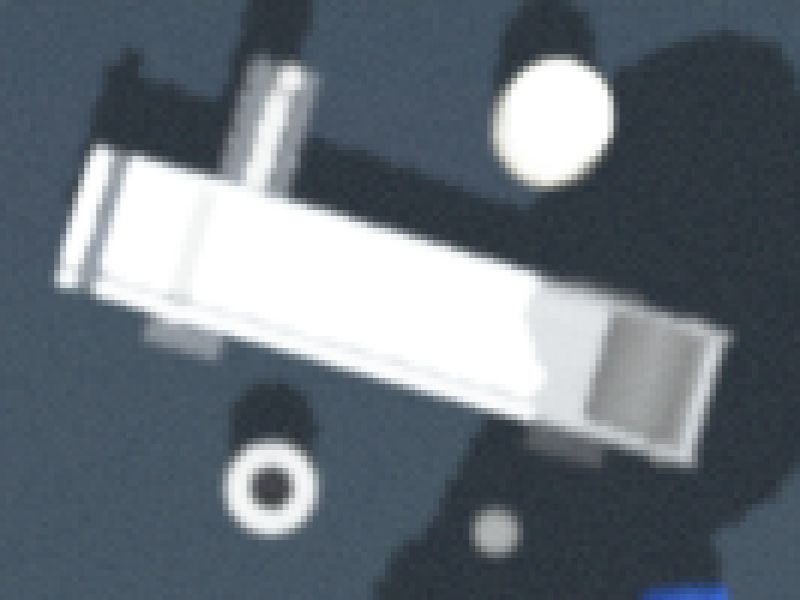

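View pics/sc.png

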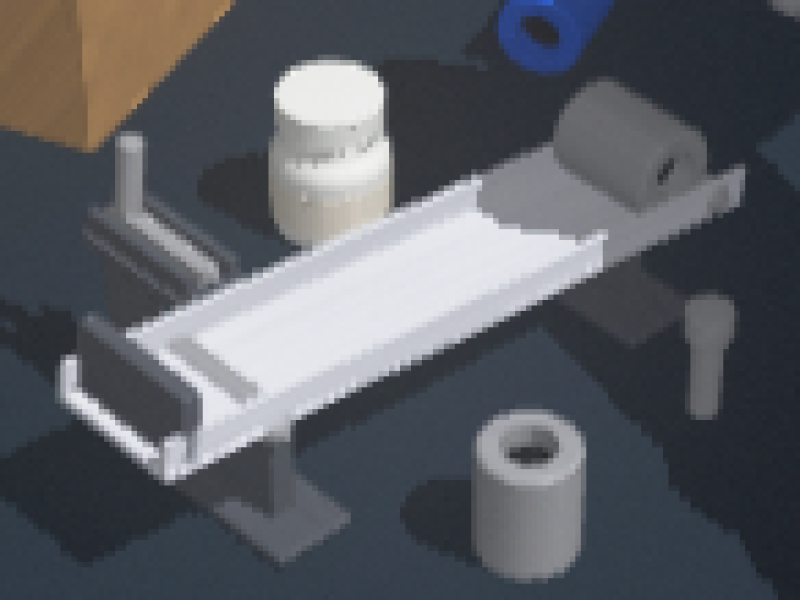

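The crops confirm the choice: grey bushing lying across the gutter at its foot (top crop 650,385; side crop 630,145). The ridge is at top crop (190,245), the stop plate at (110,220) and the post top at (290,78). The spare, gauge and jar stand apart from it.

```bash
cat > fit.py <<'E'
from h import *
t=pickle.load(open('top0.pkl','rb'));s=pickle.load(open('side0.pkl','rb'))
T=lambda u,v:(280+(u+.5)*133/800-.5,180+(v+.5)/6-.5)
S=lambda u,v:(245+(u+.5)*146/800-.5,190+(v+.5)*110/600-.5)
a=np.deg2rad(6)
hz,lz=.055+.0171+.014,.055-.0171+.014
HF,HN=onz(t,T(92,145),hz),onz(t,T(57,288),hz)
LF,LN=onz(t,T(730,333),lz),onz(t,T(693,465),lz)
print('len',np.linalg.norm((HF+HN-LF-LN)[:2]/2),'w',np.linalg.norm((HF-HN)[:2]),np.linalg.norm((LF-LN)[:2]))
d=(HF+HN-LF-LN)[:2];d/=np.linalg.norm(d)
ori=(HF+HN+LF+LN)[:2]/4
yaw=np.arctan2(-d[0],d[1]);print('origin',ori,'yaw deg',np.rad2deg(yaw))
R=np.array([[np.cos(yaw),-np.sin(yaw),0],[np.sin(yaw),np.cos(yaw),0],[0,0,1]])
Rx=np.array([[1,0,0],[0,np.cos(a),-np.sin(a)],[0,np.sin(a),np.cos(a)]])
O=np.r_[ori,0]
seat=O+R@[0,.109,.055+.109*np.tan(a)];Rs=R@Rx
fs=lambda p:seat+Rs@np.array(p)
loc=lambda P:Rs.T@(np.array(P)-seat)
if __name__=='__main__':
    p,e=two(t,T(290,78),s,S(130,140));print('post',p,'err',e,'seat frame',loc(p))
    print('bush pred top px',proj(t,fs([0,-.240,.044])),'seen',T(650,385))
    print('ridge top',proj(t,fs([0,-.013,.003])),T(190,245))
    print('side: ridge',proj(s,fs([0,-.013,.003])),S(215,372),'stop topcorners',proj(s,fs([-.03,.027,.032])),S(197,405),proj(s,fs([.03,.027,.032])),S(85,320))
    print('bush nearface ctr side',proj(s,fs([-.027,-.240,.022])),S(668,172))
    for n,u,z in(('spare',T(271,487),.054),('jar',T(553,122),.07),('gauge',T(496,532),.055)):
        P=onz(t,u,z);print(n,P,'seat fr',loc(P))
    print('seat',seat,'postpred0',fs([.088,-.032,.0605]))
    print('bush start',fs([0,-.24,.022]),'ydir',Rs[:,1],'xdir',Rs[:,0])
E
python3 fit.py
```

```text
len 0.32389086958044 w 0.07154232116347486 0.06790905340699721
origin [ 0.54105529 -0.06629205] yaw deg -15.60838674050963
post [ 0.64618616 -0.01441946  0.12198886] err 0.0016940464898698895 seat frame [ 0.0872971  -0.02478052  0.05844293]
bush pred top px [[390.24836211 242.91396634]] seen (387.645625, 243.75)
ridge top [[313.97063386 222.29792476]] (311.170625, 220.41666666666666)
side: ridge [[288.39310353 255.96377778]] (283.82875, 257.7916666666667) stop topcorners [[283.71766985 258.60943576]] (280.54375, 263.8416666666667) [[265.57959928 245.14895934]] (260.10375, 248.25833333333333)
bush nearface ctr side [[369.46742642 220.03239843]] (366.50125, 221.125)
spare [ 0.45451723 -0.00524081  0.054     ] seat fr [-0.09977331 -0.07438363 -0.00470694]
jar [ 0.63264519 -0.14342558  0.07      ] seat fr [ 0.10896597 -0.15740635  0.02010723]
gauge [ 0.43217456 -0.11524936  0.055     ] seat fr [-0.09169306 -0.18562907  0.00799094]
seat [0.57038292 0.03868838 0.06645636] postpred0 [ 0.64487345 -0.02173084  0.12328003]
bush start [ 0.50554333 -0.19340975  0.06324901] ydir [0.26758686 0.9578471  0.10452846] xdir [ 0.96312319 -0.2690608   0.        ]
```

```bash
cat > fit2.py <<'E'
from h import *
from scipy.optimize import least_squares
import fit
from fit import t,s,T,S,Rx,a
def frame(q):
    c,n=np.cos(q[2]),np.sin(q[2]);R=np.array([[c,-n,0],[n,c,0],[0,0,1]])
    return np.r_[q[0],q[1],0]+R@[0,.109,.055+.109*np.tan(a)],R@Rx
W=.033
obs=[(t,T(205,190),[.03,-.013,.003]),(t,T(180,300),[-.03,-.013,.003]),(s,S(178,343),[.03,-.013,.003]),(s,S(250,393),[-.03,-.013,.003]),
(s,S(203,402),[-.03,.027,.032]),(s,S(88,314),[.03,.027,.032]),(t,T(650,385),[0,-.24,.044]),(s,S(668,172),[-.027,-.24,.022])]
def line(c,p,x): # lateral-only: wall top outer edge
    return (c,p,x)
lat=[(T(350,218),W),(T(150,157),W),(T(640,293),W),(T(380,382),-W),(T(130,306),-W),(T(660,456),-W)]
def res(q):
    o,R=frame(q);r=[]
    for c,p,l in obs: r+=list(proj(c,o+R@np.array(l))[0]-p)
    for p,x in lat:
        A,B=proj(t,[o+R@np.array([x,-.25,.014]),o+R@np.array([x,.04,.014])])
        n=np.array([-(B-A)[1],(B-A)[0]]);n/=np.linalg.norm(n);r.append((np.array(p)-A)@n)
    # post: y and z known only -> x free
    for c,p in((t,T(290,78)),(s,S(130,140))): r+=list(proj(c,o+R@np.array([q[3],-.032,.0605]))[0]-p)
    return np.array(r)
sol=least_squares(res,[*fit.ori,fit.yaw,.085],loss='soft_l1')
q=sol.x;seat,Rs=frame(q)
fs=lambda p:seat+Rs@np.array(p);loc=lambda P:Rs.T@(np.array(P)-seat)
if __name__=='__main__':
    print(q[:2],np.rad2deg(q[2]),q[3]);print(np.round(res(q),1))
    print('seat',seat,'post',fs([q[3],-.032,.0605]),'bush',fs([0,-.24,.022]),'yd',Rs[:,1],'xd',Rs[:,0])
    for n,P in(('spare',onz(t,T(271,487),.054)),('jar',onz(t,T(553,122),.07)),('gauge',onz(t,T(496,532),.055))): print(n,P,loc(P))
E
python3 fit2.py
```

```text
len 0.32389086958044 w 0.07154232116347486 0.06790905340699721
origin [ 0.54105529 -0.06629205] yaw deg -15.60838674050963
[ 0.54441463 -0.05820997] -15.878771521461216 0.08497156848951368
[ 0.4 -0.  -1.1  1.2 -1.  -1.6  3.7  2.5 -1.7 -3.2  1.3 -0.6 -0.2 -1.8
  0.3  0.4  0.8  1.2  2.4 -1.6 -1.  -0.5 -0.2  0.4 -0.5 -0.1]
seat [0.57423734 0.04663089 0.06645636] post [ 0.64552904 -0.0133106   0.12328003] bush [ 0.50830319 -0.18515867  0.06324901] yd [0.27210404 0.95657367 0.10452846] xd [ 0.96184275 -0.27360287  0.        ]
spare [ 0.45451723 -0.00524081  0.054     ] [-0.10095968 -0.08349747 -0.00374904]
jar [ 0.63264519 -0.14342558  0.07      ] [ 0.10817916 -0.16553959  0.02096207]
gauge [ 0.43217456 -0.11524936  0.055     ] [-0.09235116 -0.19470375  0.00894472]
```

Pose fit agrees within about 2–3 mm: lip, ridge, stop, bushing and post all match the sizes given. Next I move to just above the foot, behind the bushing, with the fingers part closed and their closing line across the gutter.

Call:
carry_out(
  plan=[
    [[0.38,0.5,-0.06],0.84,0.78],
    [[0.38,0.5,-0.06],0.84,0.78],
    [[0.38,0.5,-0.06],0.84,0.78],
    [[0.38,0.5,-0.06],0.84,0.78],
    [[0.38,0.5,-0.06],0.84,0.78],
    [[0.38,0.5,-0.06],0.84,0.78],
    [[0.38,0.5,-0.06],0.84,0.78],
    [[0.38,0.5,-0.06],0.84,0.78],
    [[0.38,0.5,-0.06],0.84,0.78],
    [[0.38,0.5,-0.06],0.84,0.78],
    [[0.38,0.5,-0.06],0.84,0.78],
    [[0.38,0.5,-0.06],0.84,0.78],
    [[0.38,0.5,-0.06],0.84,0.78],
    [[0.38,0.5,-0.06],0.84,0.78],
    [[0,0,0],0,0.78],
    [[0,0,0],0,0.78],
  ],
)

```text
clock: 2.1
ee_pos: [0.4944, -0.2316, 0.3541]
tcp_rot: [-0.0, 0.799, 0.601, -0.0]
force: [-1.1, 0.5, 0.3]
width: 0.0208
gripper_force: 0.0
```

```bash
cat > where.py <<'E'
from fit2 import *
from cell import bot
from scipy.spatial.transform import Rotation as Ro
def where():
    st=bot.state();q=st['tcp_rot'];R=Ro.from_quat([q[1],q[2],q[3],q[0]]).as_matrix()
    tip=st['ee_pos']+.199*R[:,2]
    print('t',round(st['clock'],2),'tcp',st['ee_pos'].round(4),'tip loc mm',(loc(tip)*1000).round(1),'yaw of y',np.rad2deg(np.arctan2(R[1,1],R[0,1])).round(2),'want',np.rad2deg(np.arctan2(Rs[1,0],Rs[0,0])).round(2),'zax',R[:,2].round(3),'w',round(st['width'],4),'F',st['force'].round(1))
if __name__=='__main__': where()
E
python3 where.py | tail -1
```

```text
t 2.1 tcp [ 0.4944 -0.2316  0.3541] tip loc mm [  -0.8 -278.6  118.4] yaw of y -16.12 want -15.88 zax [-0.001 -0.    -1.   ] w 0.0208 F [-1.1  0.5  0.3]
```

Call:
carry_out(
  plan=[
    [[0,0,-0.3],0,0.78],
    [[0,0,-0.3],0,0.78],
    [[0,0,-0.3],0,0.78],
    [[0,0,-0.3],0,0.78],
    [[0,0,-0.3],0,0.78],
    [[0,0,-0.2],0,0.78],
    [[0,0,0],0,0.78],
  ],
)

```text
clock: 2.98
ee_pos: [0.4944, -0.2317, 0.2513]
tcp_rot: [-0.001, 0.799, 0.601, -0.0]
force: [0.3, 0.6, -0.1]
width: 0.0206
gripper_force: 0.0
```

Run:
```python
from where import *
where()
a=bot.camera('side')['pixels'];b=bot.camera('top')['pixels']
cv2.imwrite('pics/p1.png',np.hstack([cv2.resize(a[160:270,270:420],(400,300),interpolation=3),cv2.resize(b[190:280,290:410],(400,300),interpolation=3)]))
```

```text
len 0.32389086958044 w 0.07154232116347486 0.06790905340699721
origin [ 0.54105529 -0.06629205] yaw deg -15.60838674050963
t 2.98 tcp [ 0.4944 -0.2317  0.2513] tip loc mm [  -1.  -289.4   16.2] yaw of y -16.14 want -15.88 zax [-0.001  0.001 -1.   ] w 0.0206 F [ 0.3  0.6 -0.1]
```

View pics/p1.png

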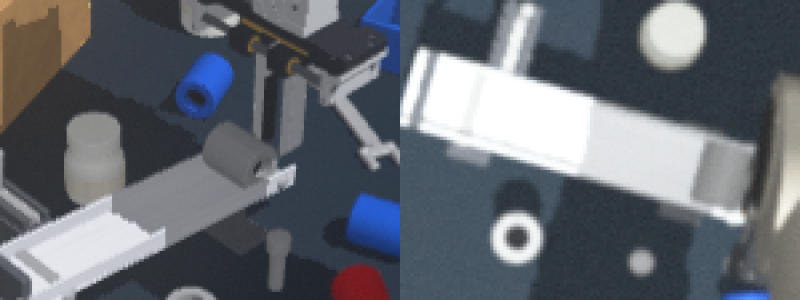

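Side crop: the fingers stand behind the bushing at the foot (side crop 280,110), either side of the gutter's middle and above the lip. I start the push gently.

Call:
carry_out(
  plan=[
    [[0.027,0.096,0.01],0,0.78],
    [[0.027,0.096,0.01],0,0.78],
    [[0.027,0.096,0.01],0,0.78],
    [[0.027,0.096,0.01],0,0.78],
    [[0.027,0.096,0.01],0,0.78],
    [[0.027,0.096,0.01],0,0.78],
    [[0.027,0.096,0.01],0,0.78],
    [[0.027,0.096,0.01],0,0.78],
    [[0.027,0.096,0.01],0,0.78],
    [[0.027,0.096,0.01],0,0.78],
  ],
)

```text
clock: 4.32
ee_pos: [0.5108, -0.1738, 0.2583]
tcp_rot: [-0.0, 0.799, 0.601, -0.0]
force: [0.4, -0.6, 0.6]
width: 0.0205
gripper_force: 0.4
```

Run:
```python
from where import *
where()
a=bot.camera('side')['pixels'];b=bot.camera('top')['pixels']
cv2.imwrite('pics/p2.png',np.hstack([cv2.resize(a[160:270,270:420],(400,300),interpolation=3),cv2.resize(b[190:280,290:410],(400,300),interpolation=3)]))
```

```text
len 0.32389086958044 w 0.07154232116347486 0.06790905340699721
origin [ 0.54105529 -0.06629205] yaw deg -15.60838674050963
t 4.33 tcp [ 0.5108 -0.1738  0.2583] tip loc mm [  -0.7 -228.9   16.8] yaw of y -16.15 want -15.88 zax [-0.  0. -1.] w 0.0205 F [ 0.4 -0.6  0.6]
```

View pics/p2.png

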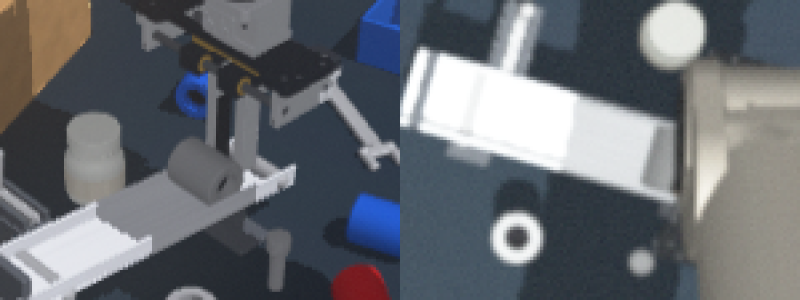

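The bushing is pushed squarely and stays across the gutter (side crop 203,170). I continue to just short of the ridge.

Call:
carry_out(
  plan=[
    [[0.045,0.159,0.0145],0,0.78],
    [[0.045,0.159,0.0145],0,0.78],
    [[0.045,0.159,0.0145],0,0.78],
    [[0.045,0.159,0.0145],0,0.78],
    [[0.045,0.159,0.0145],0,0.78],
    [[0.045,0.159,0.0145],0,0.78],
    [[0.045,0.159,0.0145],0,0.78],
    [[0.045,0.159,0.0145],0,0.78],
    [[0.045,0.159,0.0145],0,0.78],
    [[0.045,0.159,0.0145],0,0.78],
    [[0.045,0.159,0.0145],0,0.78],
    [[0.045,0.159,0.0145],0,0.78],
    [[0.045,0.159,0.0145],0,0.78],
    [[0.045,0.159,0.0145],0,0.78],
    [[0.045,0.159,0.0145],0,0.78],
    [[0.045,0.159,0.0145],0,0.78],
  ],
)

```text
clock: 6.42
ee_pos: [0.5541, -0.0209, 0.2723]
tcp_rot: [-0.0, 0.799, 0.601, -0.0]
force: [-0.9, -0.5, 0.4]
width: 0.0204
gripper_force: 0.4
```

```bash
python3 where.py|tail -1
```

```text
t 6.42 tcp [ 0.5541 -0.0209  0.2723] tip loc mm [ -0.9 -69.4  14.1] yaw of y -16.15 want -15.88 zax [-0.  0. -1.] w 0.0204 F [-0.9 -0.5  0.4]
```

Call:
carry_out(
  plan=[
    [[0.018,0.064,0.007],0,0.78],
    [[0.018,0.064,0.007],0,0.78],
    [[0.018,0.064,0.007],0,0.78],
    [[0.018,0.064,0.007],0,0.78],
    [[0.018,0.064,0.007],0,0.78],
    [[0.018,0.064,0.007],0,0.78],
    [[0.018,0.064,0.007],0,0.78],
    [[0.018,0.064,0.007],0,0.78],
    [[0.018,0.064,0.007],0,0.78],
    [[0,0,0],0,0.78],
    [[0,0,0],0,0.78],
    [[0,0,0],0,0.78],
  ],
)

```text
clock: 7.92
ee_pos: [0.5636, 0.0128, 0.2759]
tcp_rot: [-0.0, 0.799, 0.601, -0.0]
force: [-0.3, -0.4, -0.1]
width: 0.0208
gripper_force: 0.0
```

Run:
```python
from where import *
where()
a=bot.camera('side');pickle.dump(a,open('s3.pkl','wb'))
cv2.imwrite('pics/p3.png',cv2.resize(a['pixels'][190:300,245:391],(800,600),interpolation=3))
```

```text
len 0.32389086958044 w 0.07154232116347486 0.06790905340699721
origin [ 0.54105529 -0.06629205] yaw deg -15.60838674050963
t 7.92 tcp [0.5636 0.0128 0.2759] tip loc mm [ -1.  -34.1  14.1] yaw of y -16.16 want -15.88 zax [-0. -0. -1.] w 0.0208 F [-0.3 -0.4 -0.1]
```

View pics/p3.png

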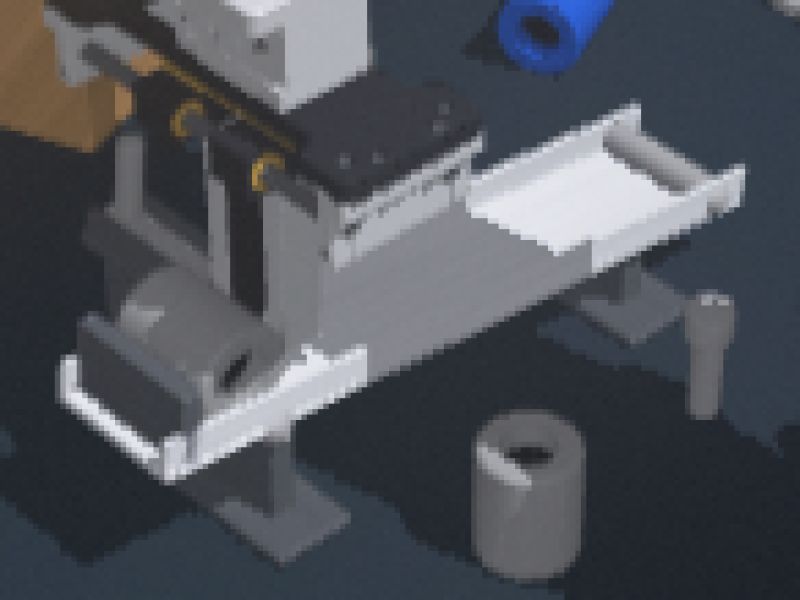

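Side crop: the bushing sits past the ridge by the stop plate (near face centre at 245,370), with a gap to the fingers and no force, so it rests on its own. I back off downhill and lift.

Call:
carry_out(
  plan=[
    [[-0.03,-0.1,-0.01],0,0.78],
    [[-0.045,-0.159,-0.017],0,0.78],
    [[-0.045,-0.159,-0.017],0,0.78],
    [[-0.045,-0.159,0.1],0,0.78],
    [[0,0,0.4],0,1],
    [[0,0,0.5],0,1],
    [[0,0,0.5],0,1],
    [[0,0,0.3],0,1],
    [[0,0,0],0,1],
  ],
)

```text
clock: 9.1
ee_pos: [0.5539, -0.0219, 0.3824]
tcp_rot: [0.001, 0.8, 0.601, 0.001]
force: [-0.3, 0.8, -1.3]
width: 0.0008
gripper_force: 0.0
```

Run:
```python
from where import *
where()
a=bot.camera('side');pickle.dump(a,open('s4.pkl','wb'))
for x in(-.003,0,.005): print('near face ctr pred',proj(a,fs([-.027,x,.022])))
cv2.imwrite('pics/p4.png',cv2.resize(a['pixels'][190:300,245:391],(800,600),interpolation=3))
```

```text
len 0.32389086958044 w 0.07154232116347486 0.06790905340699721
origin [ 0.54105529 -0.06629205] yaw deg -15.60838674050963
t 9.1 tcp [ 0.5539 -0.0219  0.3824] tip loc mm [ -0.4 -58.8 123.8] yaw of y -16.17 want -15.88 zax [ 0.002 -0.    -1.   ] w 0.0008 F [-0.3  0.8 -1.3]
near face ctr pred [[289.83413648 258.04685467]]
near face ctr pred [[288.74831407 258.56264378]]
near face ctr pred [[286.93180636 259.42551211]]
```

View pics/p4.png

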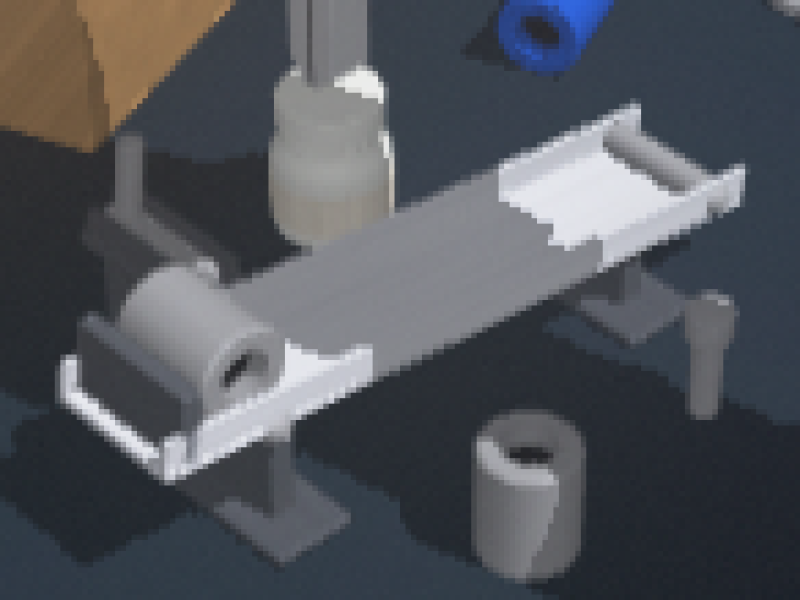

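The bushing holds in the seat by itself: near face at crop (243,370), matching the predicted pixel for y≈0. Next the closed fingers go over and down on the far side of the bolt post.

Call:
carry_out(
  plan=[
    [[0.4,0.01,0],0,1],
    [[0.4,0.01,0],0,1],
    [[0.4,0.01,0],0,1],
    [[0.4,0.01,0],0,1],
    [[0.4,0.01,0],0,1],
    [[0,0,0],0,1],
    [[0,0,0],0,1],
  ],
)

```text
clock: 10.02
ee_pos: [0.6732, -0.0186, 0.3801]
tcp_rot: [-0.001, 0.799, 0.601, -0.001]
force: [-0.3, -0.8, -0.9]
width: 0.0004
gripper_force: 0.0
```

```bash
python3 where.py|tail -1
```

```text
t 10.03 tcp [ 0.6732 -0.0186  0.3801] tip loc mm [112.6 -23.6 117.8] yaw of y -16.13 want -15.88 zax [-0.002  0.    -1.   ] w 0.0004 F [-0.3 -0.8 -0.9]
```

Call:
carry_out(
  plan=[
    [[0,0,-0.3],0,1],
    [[0,0,-0.3],0,1],
    [[0,0,-0.3],0,1],
    [[0,0,-0.3],0,1],
    [[0,0,-0.1],0,1],
    [[0,0,0],0,1],
  ],
)

```text
clock: 10.78
ee_pos: [0.6738, -0.0186, 0.3029]
tcp_rot: [-0.0, 0.799, 0.601, -0.0]
force: [-0.6, -0.1, 0.9]
width: 0.0003
gripper_force: 0.0
```

Run:
```python
from where import *
where()
a=bot.camera('side')
cv2.imwrite('pics/p5.png',cv2.resize(a['pixels'][190:300,225:371],(800,600),interpolation=3))
```

```text
len 0.32389086958044 w 0.07154232116347486 0.06790905340699721
origin [ 0.54105529 -0.06629205] yaw deg -15.60838674050963
t 10.78 tcp [ 0.6738 -0.0186  0.3029] tip loc mm [113.4 -31.4  41. ] yaw of y -16.14 want -15.88 zax [-0.001  0.    -1.   ] w 0.0003 F [-0.6 -0.1  0.9]
```

View pics/p5.png

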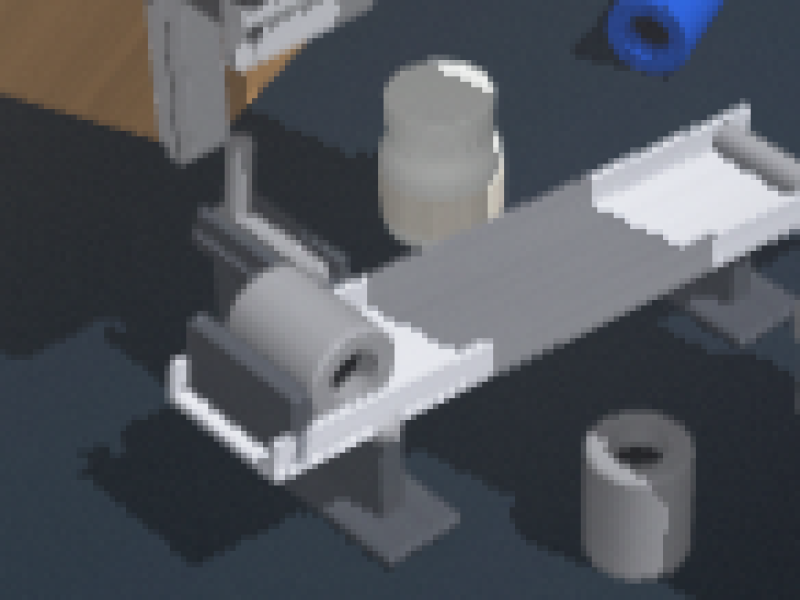

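Side crop: the fingertip (185,155) stands just beyond the post (237,160), level with its upper part and clear of the guide. I push the post across.

Call:
carry_out(
  plan=[
    [[-0.096,0.027,0],0,1],
    [[-0.096,0.027,0],0,1],
    [[-0.096,0.027,0],0,1],
    [[-0.096,0.027,0],0,1],
    [[-0.096,0.027,0],0,1],
    [[-0.096,0.027,0],0,1],
    [[-0.096,0.027,0],0,1],
    [[-0.096,0.027,0],0,1],
    [[-0.096,0.027,0],0,1],
    [[-0.096,0.027,0],0,1],
  ],
)

```text
clock: 12.08
ee_pos: [0.6158, -0.0023, 0.3033]
tcp_rot: [-0.0, 0.799, 0.601, 0.0]
force: [0.7, -0.0, 1.0]
width: 0.0006
gripper_force: 0.8
```

```bash
python3 where.py|tail -1
```

```text
t 12.07 tcp [ 0.6158 -0.0023  0.3033] tip loc mm [ 53.3 -31.5  41.4] yaw of y -16.14 want -15.88 zax [-0.  0. -1.] w 0.0006 F [ 0.7 -0.   1. ]
```

Now slowly to the end stop, with 1 mm rows, watching the force.

Call:
carry_out(
  plan=[
    [[-0.016,0.005,0],0,1],
    [[-0.016,0.005,0],0,1],
    [[-0.016,0.005,0],0,1],
    [[0,0,0],0,1],
  ],
)

```text
clock: 12.58
ee_pos: [0.6133, -0.0016, 0.3033]
tcp_rot: [-0.0, 0.799, 0.601, -0.0]
force: [1.2, 0.0, 0.7]
width: 0.0005
gripper_force: 0.5
```

```bash
python3 where.py|tail -1
```

```text
t 12.57 tcp [ 0.6133 -0.0016  0.3033] tip loc mm [ 50.7 -31.5  41.3] yaw of y -16.15 want -15.88 zax [-0.  0. -1.] w 0.0005 F [1.2 0.  0.7]
```

Call:
carry_out(
  plan=[
    [[-0.016,0.005,0],0,1],
    [[-0.016,0.005,0],0,1],
    [[-0.016,0.005,0],0,1],
    [[0,0,0],0,1],
  ],
)

```text
clock: 13.08
ee_pos: [0.6115, -0.0012, 0.3037]
tcp_rot: [0.001, 0.8, 0.601, 0.001]
force: [13.1, -3.6, -5.7]
width: 0.0004
gripper_force: 6.7
```

```bash
python3 where.py|tail -1
```

```text
t 13.07 tcp [ 0.6115 -0.0012  0.3037] tip loc mm [ 49.7 -31.5  41.7] yaw of y -16.17 want -15.88 zax [ 0.004 -0.    -1.   ] w 0.0004 F [13.1 -3.6 -5.7]
```

The force rose to about 13 N at the predicted place, so the bolt is at its end stop. I back off and rise clear.

Call:
carry_out(
  plan=[
    [[0.1,-0.03,0],0,1],
    [[0.2,-0.06,0],0,1],
    [[0.2,-0.06,0],0,1],
    [[0,0,0.5],0,1],
    [[0,0,0.6],0,1],
    [[0,0,0.6],0,1],
    [[0,-0.5,0.6],0,1],
    [[0,-0.6,0],0,1],
    [[0,-0.6,0],0,1],
    [[0,-0.6,0],0,1],
    [[0,0,0],0,1],
    [[0,0,0],0,1],
  ],
)

```text
clock: 14.58
ee_pos: [0.6407, -0.1472, 0.4412]
tcp_rot: [-0.0, 0.799, 0.601, 0.0]
force: [-0.4, 1.1, 0.0]
width: 0.0006
gripper_force: 0.0
```

Run:
```python
from where import *
where()
a=bot.camera('side')
print('post end pred',proj(a,fs([.032,-.032,.0605])),'crop',(proj(a,fs([.032,-.032,.0605]))[0]-[245,190])*5.47)
cv2.imwrite('pics/p6.png',cv2.resize(a['pixels'][190:300,245:391],(800,600),interpolation=3))
```

```text
len 0.32389086958044 w 0.07154232116347486 0.06790905340699721
origin [ 0.54105529 -0.06629205] yaw deg -15.60838674050963
t 14.57 tcp [ 0.6407 -0.1472  0.4412] tip loc mm [ 116.9 -148.8  192.3] yaw of y -16.13 want -15.88 zax [-0.     0.001 -1.   ] w 0.0006 F [-0.4  1.1  0. ]
post end pred [[283.17128931 225.79603573]] crop [208.79695255 195.80431542]
```

View pics/p6.png

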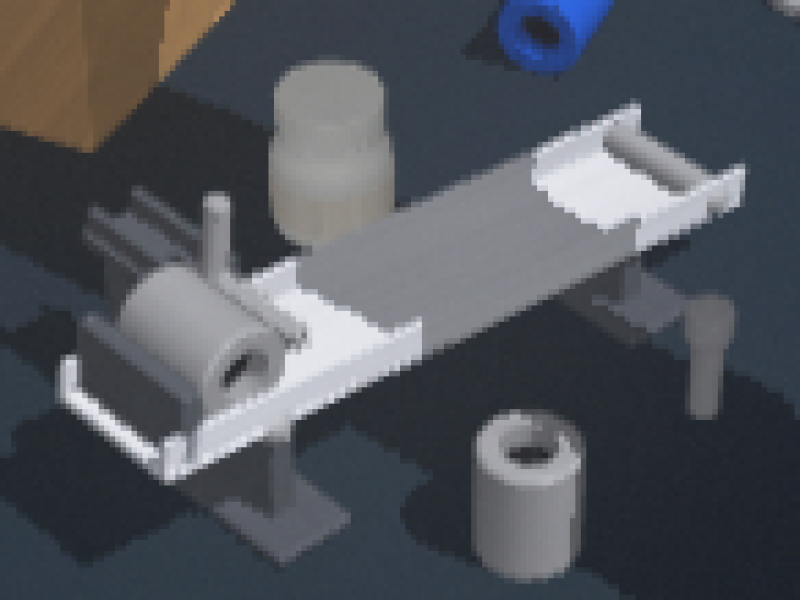

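The post top at crop (216,200) matches the prediction for full travel (209,196). The bar lies behind the seated bushing, the hand is clear and the bystanders have not moved.

```bash
python3 -c "
from cell import bot
print(bot.sign_off())"
```

```text
the job is handed in; nothing more can be done
None
```

I pushed the bushing over the ridge into its seat and the bolt across behind it to its end stop. The hand is clear and the job is handed in; the hand-in gave no verdict.

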